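# Stow the extension bar and hold the case lid up over its spanner leaf

## Task

Put the loose extension bar away in the bottom of the open tool case, pressing it down past the sprung jaws of its two fork clips until it lies fully home in both with the jaws closed over it. The spanner leaf nests inside the lid with no pull of its own, so bring lid and leaf down together until both are shut, without letting them drop; then raise the outer lid alone by its handle, leaving the leaf lying shut, and finish while holding the lid still and at least half open so that the spanners can be taken out. Leave the other things on the bench as they are.

Things in the scene. Friction and masses are not known exactly. Their poses are not given: they have to be found in the camera images.
- case: Grey metal two-layer tool case, 300 x 200 mm, 90 mm high shut; fixed, standing open. Origin: centre of its underside. x runs along the 300 mm side, parallel to the hinge; hinge on the +y side, free edges of lid and leaf close on the -y side; z up. Walls 64 mm high, 8 mm thick; floor 6 mm. Inside, y -92 to +37 mm is clear but for the clips and 34 mm high dividers at x 104 and -104; sockets beyond.
- clip_seat (a point): The bar's centre when fully home, midway between its two fork clips: at x 0, y -32, z 26 mm in the case frame; axes as the case. The bar lies along x, either way round. Nothing stands beside it within 34 mm along x of this point, so it can be held there as it is pressed home.
- fork_a (a point): Middle of the slot of the fork clip 43 mm to the -x side of clip_seat, at the height of the seated bar's axis. A steel plate 4 mm thick with an upright U slot 13 mm wide: bottom 5 mm below this point, prongs to 21 mm above, then lips flared out to 27 mm above. Its sprung jaw, 5 mm wide, lies just inside it (35 to 40 mm from clip_seat) and closes the slot from the +y prong, 19 mm above this point.
- fork_b (a point): The same point of the other fork clip, 43 mm to the +x side of clip_seat, made the same, with its own jaw.
- jaw_a (a joint): Sprung jaw of fork_a: 0 = closed across the slot, grows to 1.5 rad as the bar pushes it down and aside; springs back over the bar once it has passed. It takes 1 to 4 N.
- jaw_b (a joint): Sprung jaw of fork_b, the same.
- bar_mid (a point): Centre of the loose steel extension bar lying on the bench to the right of the case: 150 mm long along its own x, 0.13 kg. Round shaft 10 mm thick, 55 mm either side of this point; then a hexagonal socket end (16 mm across flats) at one end, a 16 mm round shoulder and 9.5 mm square drive at the other. Its centre lies 8 mm above the bench.
- lid (a joint): Outer lid, 0.4 kg, loose hinge: 0 = shut, grows as it opens, stopped by a strap at 1.45 rad, short of upright, so it falls shut unless held or propped by the leaf. At the start it leans on the leaf by rubber buffers inside it; lowering it pushes the leaf down before it. Shut over the leaf it reads about 0.01.
- leaf (a joint): Inner leaf: flat aluminium panel 280 x 182 mm with five spanners on its upper face, nested in the lid on the same hinge line. 0 = shut, in the mouth of the case; grows to 1.45 as it opens. Stiff hinge (0.8 N m of friction): it stays at any angle and props the lid; about 5 N at the lid's handle moves it.
- lid_handle (a point): Middle of the grip of the steel bow handle on the lid's outside: round bar 10 mm thick, 88 mm straight, parallel to case x, 40 mm off the lid's face; 170 mm from the hinge line along the lid and 66 mm outward from it (lid shut: x 0, y -70, z 130 mm in the case frame). The lid goes 30 mm on past it to its free edge. The bar may turn in the fingers as the lid swings.
- lid_hinge (a point): Middle of the hinge line of lid and leaf: in the case frame x 0, y +100, z 64 mm; the line runs along case x. This point's frame turns with the lid.
- hammer: Bystander: red-handled claw hammer lying on the bench, 260 mm long. Origin on the bench under its middle, handle along -x.
- spanner: Bystander: steel adjustable spanner lying flat, 220 mm long, 12 mm thick. Origin on the bench under its middle.
- hoof_pick: Bystander: yellow plastic hoof pick with a brush and a steel hook, 150 mm long, 18 mm thick. Origin on the bench under its middle.
- jam_jar: Bystander: empty glass jam jar, 71 mm wide, 112 mm high. Origin at the centre of its base.
- mug: Bystander: white mug, 82 mm wide, 88 mm high. Origin at the centre of its base.
- tape: Bystander: black tape measure, 68 x 34 x 64 mm, upright. Origin at the centre of its underside.
- dressing: Bystander: round tin of hoof dressing, 90 mm wide, 70 mm high. Origin at the centre of its base.
Mind the look-alikes: they are no part of the job. There is more than one size of the part that bears bar_mid; the job needs the smallest.

How it is judged:
On the way, in this order (a step that is already met when the one before it is completed fails the run):
1. the bar lies fully home in both fork clips with both jaws closed over it (x of bar_mid in the frame of clip_seat between -0.014 and 0.014 m and y of bar_mid in the frame of clip_seat between -0.004 and 0.004 m and z of bar_mid in the frame of clip_seat between -0.004 and 0.004 m and angle between the x axis of bar_mid and the x axis of clip_seat, either way round below 0.06 rad and value of joint each of jaw_a, jaw_b below 0.2 rad), for 0.2 s.
2. lid and leaf are down together, both shut, with the bar still home (all of step 1 and value of joint leaf below 0.04 rad and value of joint lid below 0.05 rad), for 0.2 s.
3. the outer lid is raised alone, the leaf staying shut (value of joint leaf below 0.04 rad and value of joint lid above 0.3 rad), for 0.2 s.
At the end, for the whole second after the job is handed in: The fingers still hold the lid, at rest and open by more than 0.70 rad (half its travel); the leaf lies shut (under 0.04 rad); the bar is home in its clips (within 4 mm across and in height, 14 mm along, in line within 0.06 rad) with both jaws closed (under 0.2 rad) (all of step 1 and value of joint leaf below 0.04 rad and value of joint lid above 0.7 rad and contact force between the fingers and lid above 0.5 N and velocity of joint lid between -0.1 and 0.1 rad/s); the arm keeps its last pose, push and grip.
It fails at once if the lid or the leaf is dropped or slammed (falls faster than 3 rad/s) (velocity of joint any of lid, leaf below -3 rad/s).
It fails at once if a bystander on the bench is shifted by more than 40 mm (distance of any of hammer, spanner, hoof_pick, jam_jar, mug, tape, dressing from where it was at the start of the episode above 0.04 m).
It also fails if it takes over 72 s, if anything falls off the work surface, if the arm or the gripper's body presses on something with over 40 N, if the wrist force passes 120 N, or if a joint passes its speed limit or range.

## Robot

A 6-joint arm with a two-finger parallel gripper is mounted at the origin on the work surface. World frame = base frame: x ahead of the robot, y to its left, z up, the work surface at z = 0. Lengths are in m, angles in rad, forces in N, time in s.
With the tool pointing down it reaches from about 0.3 to 0.875 m from the base axis. Payload 6.4 kg.
Tool frame: the origin (TCP) lies where the fingers leave the gripper's body, on its centre line; the fingertips stand 73 mm ahead of it and the grasp point (between the pads) lies 54 mm ahead of it (ctrl.pinch_z is the distance from the TCP to the grasp point, in m); z points along the fingers, y is the direction in which the jaws open and shut (so a half turn about z gives the same grasp; the last joint's range is limited). The gripper opens to 85 mm and grips with 20 to 120 N. Pads are 22 mm wide; open, the fingers measure 114 mm over their backs; the gripper's body (76 mm by 85 mm) begins 54 mm behind the grasp point. The pads swing forward as they close: fully open they stand 13 mm farther back than shut.
Start: joints at [-1.391, 0.181, 1.607, -0, 1.354, -0.206], TCP at [0.216, -0.533, 0.304] pointing down, gripper open.
Joint ranges: [-2.99, 2.99], [-0.89, 2.07], [0.3, 2.58], [-1.14, 4.28], [0, 2.63], [-3.12, 3.12]. Speed limits (rad/s): [2.57, 2.57, 3.01, 3.14, 3.14, 3.14].

## Interface

Orientations are given as a unit quaternion [w, x, y, z].
In Python, from bench import ctrl, camera, camera_model gives the robot as it stands.
- The arm moves only by the tool arm_command, never from a script. Its argument "series" is a list of rows, each a list of 7 numbers: the shift along the tool's x, y, z in m, then the turn, a rotation vector about the tool's x, y, z in degrees, then the finger opening in m, from 0 to 0.0854. In form: [[tx, ty, tz, rx, ry, rz, gripper], ...]. A call has exactly 5 rows; each row is the pose to reach, as a shift and turn from the pose commanded when the call began, along the tool's axes at that moment; what a row does not reach only later rows make up. A row lasts 1/10 s, in which the tool goes at most 50 mm and 8.59 degrees, less where a joint would pass 70% of its speed; a pose out of reach is approached as far as the arm can. A call with a gripper value outside its range is refused whole. The fingers move at their own pace and stop on an object; the grip force is fixed at half the most. Time passes only in rows, so rows that repeat a pose let the fingers close, or fill a call up. It gives the time, the measured TCP pose, the force and the opening at its end, in the units of the state.
- ctrl.get_obs(): the state, without advancing time (a new reading comes with each control period).
- camera(name): name is "scene" or "top"; returns (picture, depth): 384x512x3 uint8, red, green, blue; 384x512 float32, m along the optical axis (not along the pixel's ray), 0 where there is no reading.
- camera_model(name): a dict with "K" (3x3 intrinsics, pixels), "position" and "attitude" of the camera in the world. Camera axes: x right, y down, z forward; pixel columns grow to the right and rows downward; lengths in m; the calibration is good to about 2 mm. A picture is of the moment at which its call begins. camera_model takes no time and is no camera call.
- ctrl.hand_in(): hands the job in, once; it reports no verdict.
The state is a dict: "time_s": time; "q": joint angles; "dq": joint speeds; "joint_efforts": joint torques, N m; "eef_pos": TCP position; "eef_rot": TCP orientation; "wrist_force": force on the tool from outside, world axes, zero at the start; "torque": the same for the moment, N m; "opening": opening from 0.0 (shut) to 1.0 (fully open).
Only numpy, scipy, OpenCV 4.12 (cv2) and the standard library are available. Lean on these libraries where they do the work, as an engineer would, in place of code of your own. Each camera call takes 0.05 s, during which the arm holds its last target. There are 200 camera calls.

## Working session

There is one attempt and no reset: what is moved stays moved. The work goes in short steps, Python scripts to look and compute and a tool call to move; the robot and the scene stay as the last step left them, time stands still between calls to the robot, and variables do not carry over. Pictures are saved under pics/ and viewed, about 8 in all and at most 12, crops included, and the job is handed in when it is done.

Besides the shell and the picture viewer there is one more tool, called after "Emit:" in YAML: its name, and indented under it one key for each argument. arm_command: Moves the arm, as the interface text tells. Its arguments: {"type":"object","properties":{"series":{"type":"array","items":{"type":"array","items":{"type":"number"}}}},"required":["series"]}

```bash
mkdir -p pics; ls; cat > h.py <<'E'
import numpy as np, cv2
from bench import ctrl, camera, camera_model
from scipy.spatial.transform import Rotation as R
def rot(q): q=np.array(q); return R.from_quat([q[1],q[2],q[3],q[0]])
def cam(name):
    p,d=camera(name); m=camera_model(name); return p,d,m
def att(m):
    a=np.array(m["attitude"]); return a if a.shape==(3,3) else rot(a).as_matrix()
def pts(d,m):
    K=np.array(m["K"]); v,u=np.mgrid[:d.shape[0],:d.shape[1]]
    c=np.stack([(u-K[0,2])/K[0,0]*d,(v-K[1,2])/K[1,1]*d,d],-1)
    return c@att(m).T+np.array(m["position"])
def save(n,p): cv2.imwrite("pics/"+n+".png",cv2.cvtColor(p,cv2.COLOR_RGB2BGR))
E
python3 - <<'E'
from h import *
for n in("scene","top"):
    p,d,m=cam(n); save(n+"0",cv2.resize(p,(800,600))); np.savez(n+"0.npz",p=p,d=d); print(n,m)
print(ctrl.get_obs())
E
```

```text
pics
scene {'K': array([[443.82592994,   0.        , 265.8823366 ],
       [  0.        , 443.82592994, 183.5604362 ],
       [  0.        ,   0.        ,   1.        ]]), 'position': array([ 1.21580605, -0.02187055,  1.12704608]), 'attitude': array([-0.20826653,  0.65332458,  0.69446406, -0.21797181])}
top {'K': array([[368.72677262,   0.        , 257.90591431],
       [  0.        , 368.72677262, 184.54631556],
       [  0.        ,   0.        ,   1.        ]]), 'position': array([ 0.43884011, -0.050908  ,  1.17713914]), 'attitude': array([-0.03893963,  0.7098106 , -0.70298528,  0.02154802])}
{'time_s': 0.1, 'q': array([-1.39131714e+00,  1.81460689e-01,  1.60789901e+00, -1.87751760e-05,
        1.35380024e+00, -2.06258434e-01]), 'dq': array([ 0.00045882,  0.00016233, -0.00210194, -0.00277875,  0.00226777,
        0.00051912]), 'joint_efforts': array([-3.01841010e-05, -4.45878017e+01, -3.52239919e+01, -3.79780813e-04,
        4.11241053e-03, -1.56243368e-05]), 'eef_pos': array([ 0.21630415, -0.53235296,  0.30308191]), 'eef_rot': array([-7.83695182e-04,  9.81457704e-01,  1.91677229e-01,  1.32734026e-06]), 'wrist_force': array([ 0.46639316, -0.46281514, -0.93925455]), 'torque': array([ 0.00371706, -0.0437211 ,  0.00147276]), 'opening': 1.0021705221093777}
```

View pics/scene0.png

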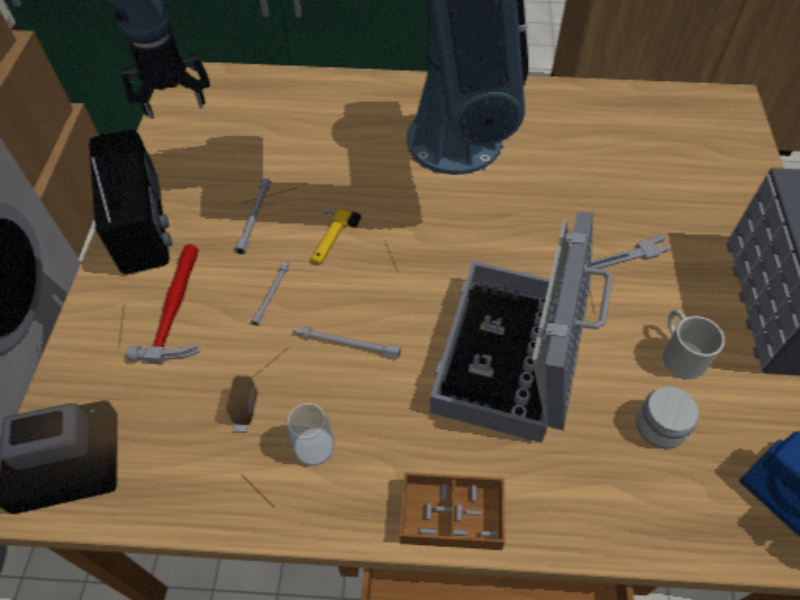

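View pics/top0.png

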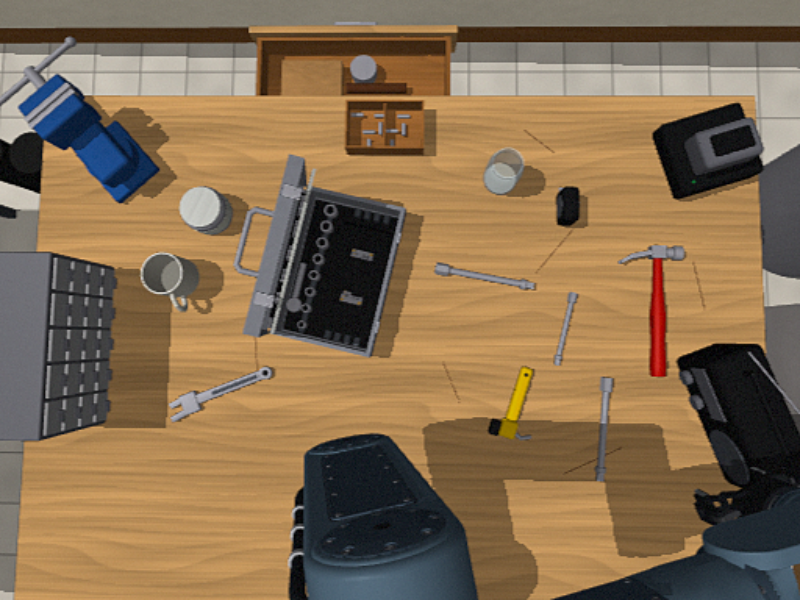

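The smallest bar looks to be the one near (567,328) in the top view and (270,293) in the scene view. In the top view the clips are near (361,254) and (350,298), the case centre is about (340,270), and the hinge is on the left. The lid leans open, with its handle at about (250,240).

```bash
python3 - <<'E'
from h import *
s=np.load("top0.npz"); p,d=s["p"],s["d"]; m=camera_model("top"); P=pts(d,m)
print("bench z", np.median(P[250:280,60:140,2]), P[250:280,60:140,2].std())
# bars: gray (low saturation) bright vs wood
hsv=cv2.cvtColor(p,cv2.COLOR_RGB2HSV)
mask=((hsv[...,1]<70)&(hsv[...,2]>60)).astype(np.uint8)
n,l,st,c=cv2.connectedComponentsWithStats(mask)
K=np.array(m["K"]);A=att(m);o=np.array(m["position"])
def ray(uv,z):
    uv=np.atleast_2d(uv).astype(float); r=np.c_[(uv[:,0]-K[0,2])/K[0,0],(uv[:,1]-K[1,2])/K[1,1],np.ones(len(uv))]@A.T
    return o+r*((z-o[2])/r[:,2])[:,None]
for i in range(1,n):
    if 60<st[i,4]<900 and st[i,0]>265:
        ys,xs=np.where(l==i); w=ray(np.c_[xs,ys],0.008)[:,:2]
        r=cv2.minAreaRect(w.astype(np.float32)*1000); print(c[i].round(),st[i,4],"rect mm",np.round(r[0],1),np.round(r[1],1),round(r[2],1))
        mu=w.mean(0);u,sv,vt=np.linalg.svd(w-mu,full_matrices=False);print("   mean",mu.round(4),"dir",vt[0].round(3),np.degrees(np.arctan2(vt[0,1],vt[0,0])).round(1))
# case
sub=P[95:235,150:265]
Z=sub[...,2]
rim=(Z>0.058)&(Z<0.068)
w=sub[rim][:,:2]; print(rim.sum()); r=cv2.minAreaRect((w*1000).astype(np.float32)); print("rim",r)
ys,xs=np.where(rim)
im=np.clip((Z-(-0.01))/0.12*255,0,255).astype(np.uint8)
im=cv2.resize(im,None,fx=5,fy=5,interpolation=cv2.INTER_NEAREST); rgb=cv2.resize(p[95:235,150:265],None,fx=4,fy=4,interpolation=cv2.INTER_CUBIC)
im=cv2.resize(im,(rgb.shape[1]*1,rgb.shape[0]))
both=np.hstack([cv2.cvtColor(rgb,cv2.COLOR_RGB2BGR)[:,:460],cv2.cvtColor(im,cv2.COLOR_GRAY2BGR)[:,:460]]);both=cv2.resize(both,(800,int(800*both.shape[0]/both.shape[1])));cv2.imwrite("pics/case.png",both)
E
```

```text
bench z 0.001752407107443843 0.04895208736026982
[322. 110.] 546 rect mm [ 784.8 -226.2] [ 71.7 101.5] 68.6
   mean [ 0.7834 -0.2257] dir [-0.873  0.488] 150.8
[421. 162.] 239 rect mm [ 615.  -522.8] [ 31.7 130.8] 3.5
   mean [ 0.616  -0.5375] dir [ 0.098 -0.995] -84.4
[308. 177.] 302 rect mm [ 563.6 -185.4] [202.8  23.9] 79.1
   mean [ 0.5658 -0.1801] dir [0.175 0.985] 79.9
[361. 209.] 189 rect mm [ 462.1 -345.9] [ 18.2 149.9] 75.3
   mean [ 0.465  -0.3481] dir [-0.972  0.236] 166.3
[457. 253.] 67 rect mm [ 333.5 -638.3] [108.9   5.5] 21.3
   mean [ 0.3332 -0.6384] dir [-0.931 -0.366] -158.5
[386. 272.] 344 rect mm [ 265. -421.] [ 22.8 201.6] 85.9
   mean [ 0.2703 -0.4206] dir [-0.997  0.082] 175.3
613
rim ((571.2753295898438, 111.21699523925781), (215.38504028320312, 300.2629699707031), 77.00492858886719)
```

View pics/case.png

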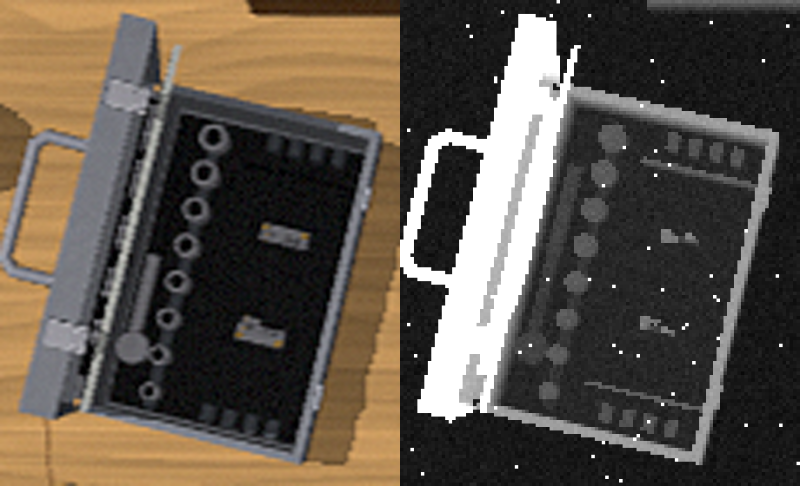

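The crop shows the rim edges clearly; the forks sit at crop (285,237) and (260,332). Next I fit the case pose from the rims, forks and lid, using both views.

```bash
cat >> h.py <<'E'
def toCase(P,c,yaw):
    q=P-np.array([c[0],c[1],0]); co,si=np.cos(yaw),np.sin(yaw)
    return np.stack([q[...,0]*co+q[...,1]*si,-q[...,0]*si+q[...,1]*co,q[...,2]],-1)
E
python3 - <<'E'
from h import *
from scipy.optimize import least_squares
for name in("top","scene"):
    s=np.load(name+"0.npz"); p,d=s["p"],s["d"]; m=camera_model(name); P=pts(d,m)
    ok=d>0; c=np.array([.571,.111]);yaw=np.radians(-13.)
    # initial centre guess: refine iteratively via rim points, plane-fitted walls
    if name=="scene": c=best[:2].copy();yaw=best[2]
    for it in range(6):
        Q=toCase(P,c,yaw)
        rim=ok&(abs(Q[...,2]-.064)<.006)
        lim=.02 if it==0 else .012
        if it==0 and name=="top":
            # -y wall line first
            w=Q[rim&(abs(Q[...,0])<.15)]; h,e=np.histogram(w[:,1],bins=np.arange(-.2,.2,.004)); y0=e[h.argmax()]+.002; 
            sh=y0+.096; c=c+sh*np.array([-np.sin(yaw),np.cos(yaw)]); print("shift",sh); continue
        A=Q[rim&(abs(Q[...,1]+.096)<lim)&(abs(Q[...,0])<.135)]
        B=Q[rim&(abs(Q[...,0]-.146)<lim)&(Q[...,1]>-.085)&(Q[...,1]<.06)]
        C=Q[rim&(abs(Q[...,0]+.146)<lim)&(Q[...,1]>-.085)&(Q[...,1]<.06)]
        def f(v):
            dx,dy,t=v
            g=lambda W:W[:,:2]-[dx,dy]
            r=lambda W:np.c_[g(W)[:,0]*np.cos(t)+g(W)[:,1]*np.sin(t),-g(W)[:,0]*np.sin(t)+g(W)[:,1]*np.cos(t)]
            return np.r_[r(A)[:,1]+.096,r(B)[:,0]-.146,r(C)[:,0]+.146]
        v=least_squares(f,[0,0,0],loss="soft_l1",f_scale=.003).x
        c=c+v[0]*np.array([np.cos(yaw),np.sin(yaw)])+v[1]*np.array([-np.sin(yaw),np.cos(yaw)]); yaw+=v[2]
    best=np.r_[c,yaw]
    Q=toCase(P,c,yaw)
    print(name,"c",c.round(4),"yaw",np.degrees(yaw).round(2),len(A),len(B),len(C),"spread",[x.round(4) for x in(np.percentile(A[:,1],[2,50,98]),np.percentile(B[:,0],[2,50,98]),np.percentile(C[:,0],[2,50,98]))],"rimz",np.median(Q[rim][:,2]))
    for sx in(-1,1):
        F=Q[ok&(abs(Q[...,0]-sx*.043)<.012)&(abs(Q[...,1]+.032)<.025)&(Q[...,2]>.04)&(Q[...,2]<.06)]
        print(" fork",sx,len(F),F.mean(0).round(4),F.min(0).round(4),F.max(0).round(4))
    print(" bench z",np.median(P[ok&(abs(P[...,0]-.42)<.04)&(abs(P[...,1]+.15)<.06)][:,2]))
    # lid handle
    H=Q[ok&(Q[...,2]>.15)&(Q[...,2]<.4)&(abs(Q[...,0])<.035)&(Q[...,1]>.02)&(Q[...,1]<.25)]
    h,e=np.histogram(H[:,1],bins=np.arange(.02,.25,.008)); print(list(zip(e.round(3),h)))
    far=H[H[:,1]>H[:,1].max()-.02]; print(" far",far.mean(0).round(4),far.min(0).round(4),far.max(0).round(4))
E
```

```text
shift -0.005999999999999922
top c [0.5697 0.1068] yaw -12.86 263 138 133 spread [array([-0.1019, -0.0959, -0.0916]), array([0.1417, 0.1454, 0.1501]), array([-0.1494, -0.1456, -0.1416])] rimz 0.06441553491473728
 fork -1 21 [-0.0401 -0.0295  0.0481] [-0.0454 -0.0477  0.0416] [-0.0351 -0.018   0.0558]
 fork 1 21 [ 0.0401 -0.0282  0.0491] [ 0.0345 -0.0459  0.0438] [ 0.0451 -0.018   0.0542]
 bench z 0.0007885200876831533
[(np.float64(0.02), np.int64(0)), (np.float64(0.028), np.int64(0)), (np.float64(0.036), np.int64(0)), (np.float64(0.044), np.int64(52)), (np.float64(0.052), np.int64(14)), (np.float64(0.06), np.int64(95)), (np.float64(0.068), np.int64(95)), (np.float64(0.076), np.int64(91)), (np.float64(0.084), np.int64(77)), (np.float64(0.092), np.int64(0)), (np.float64(0.1), np.int64(0)), (np.float64(0.108), np.int64(0)), (np.float64(0.116), np.int64(0)), (np.float64(0.124), np.int64(34)), (np.float64(0.132), np.int64(73)), (np.float64(0.14), np.int64(1)), (np.float64(0.148), np.int64(0)), (np.float64(0.156), np.int64(0)), (np.float64(0.164), np.int64(0)), (np.float64(0.172), np.int64(
[... 1094 characters left out ...]
.int64(53)), (np.float64(0.1), np.int64(22)), (np.float64(0.108), np.int64(10)), (np.float64(0.116), np.int64(0)), (np.float64(0.124), np.int64(22)), (np.float64(0.132), np.int64(76)), (np.float64(0.14), np.int64(2)), (np.float64(0.148), np.int64(0)), (np.float64(0.156), np.int64(0)), (np.float64(0.164), np.int64(0)), (np.float64(0.172), np.int64(0)), (np.float64(0.18), np.int64(0)), (np.float64(0.188), np.int64(0)), (np.float64(0.196), np.int64(0)), (np.float64(0.204), np.int64(0)), (np.float64(0.212), np.int64(0)), (np.float64(0.22), np.int64(0)), (np.float64(0.228), np.int64(0)), (np.float64(0.236), np.int64(0))]
 far [0.0008 0.1348 0.2468] [-0.0348  0.1301  0.2428] [0.0343 0.1401 0.2516]
```

```bash
cat > go.py <<'E'
# usage: go.py w x y z yaw  (world TCP target, tool down)  |  go.py c x y z (case-frame mm target)
import sys; from h import *
C=np.array([.570,.106]); YAW=np.radians(-12.84)
def case2world(p): 
    co,si=np.cos(YAW),np.sin(YAW); return np.array([C[0]+co*p[0]-si*p[1],C[1]+si*p[0]+co*p[1],p[2]])
def report(t,yaw):
    s=ctrl.get_obs(); r=rot(s["eef_rot"]); e=np.array(s["eef_pos"])
    T=R.from_euler("z",yaw)*R.from_euler("x",np.pi)
    print("t",s["time_s"],"eef",e.round(4),"F",s["wrist_force"].round(1),"M",s["torque"].round(2),"open",round(s["opening"],3))
    print("target",np.round(t,4),"shift mm",(r.inv().apply(t-e)*1000).round(1),"rotvec deg",np.degrees((r.inv()*T).as_rotvec()).round(2))
    print("case-frame TCP mm",(toCase(e,C,YAW)*1000).round(1))
if __name__=="__main__":
    a=list(map(float,sys.argv[2:]))
    if sys.argv[1]=="w": report(np.array(a[:3]),np.radians(a[3]))
    else: report(case2world(np.array(a)/1000),YAW)
E
python3 go.py w .462 -.346 .15 -14
```

```text
t 0.1 eef [ 0.2163 -0.5324  0.3031] F [ 0.5 -0.5 -0.9] M [ 0.   -0.04  0.  ] open 1.002
target [ 0.462 -0.346  0.15 ] shift mm [297.7 -80.  153.3] rotvec deg [-9.00e-02  1.00e-02  3.61e+01]
case-frame TCP mm [-203.  -701.   303.1]
```

Emit:
arm_command:
  series:
    - [0.04,-0.01,0.02,0,0,8,0.05]
    - [0.08,-0.02,0.04,0,0,16,0.05]
    - [0.12,-0.03,0.06,0,0,24,0.05]
    - [0.16,-0.04,0.08,0,0,31,0.05]
    - [0.2,-0.05,0.1,0,0,36.1,0.05]

```text
time_s: 0.6
eef_pos: [0.3838, -0.4098, 0.2029]
eef_rot: [-0.0, 0.992, -0.124, -0.0]
wrist_force: [0.1, -0.7, 0.2]
opening: 0.588
```

```bash
python3 go.py w .462 -.346 .12 -14
```

```text
t 0.6 eef [ 0.3838 -0.4098  0.2029] F [ 0.1 -0.7  0.2] M [ 0.   -0.06  0.03] open 0.588
target [ 0.462 -0.346  0.12 ] shift mm [ 60.  -81.1  82.9] rotvec deg [-0.02  0.02 -0.28]
case-frame TCP mm [ -66.9 -544.3  202.9]
```

Emit:
arm_command:
  series:
    - [0.02,-0.027,0.02,0,0,0,0.04]
    - [0.04,-0.055,0.045,0,0,0,0.04]
    - [0.06,-0.081,0.07,0,0,0,0.04]
    - [0.06,-0.081,0.083,0,0,0,0.04]
    - [0.06,-0.081,0.083,0,0,0,0.04]

```text
time_s: 1.1
eef_pos: [0.4598, -0.3452, 0.1182]
eef_rot: [-0.002, 0.993, -0.121, -0.002]
wrist_force: [-1.0, 1.0, 0.3]
opening: 0.469
```

```bash
python3 - <<'E'
from h import *
p,d,m=cam("scene"); save("pre",cv2.resize(p[120:300,100:340],(800,600),interpolation=cv2.INTER_CUBIC))
E
python3 go.py w .462 -.346 .076 -14
```

```text
t 1.15 eef [ 0.46   -0.3466  0.1198] F [-0.2  0.2  0.3] M [-0.01 -0.02 -0.  ] open 0.47
target [ 0.462 -0.346  0.076] shift mm [ 1.9 -1.  43.8] rotvec deg [-0.07  0.13  0.04]
case-frame TCP mm [  -6.7 -465.8  119.8]
```

View pics/pre.png

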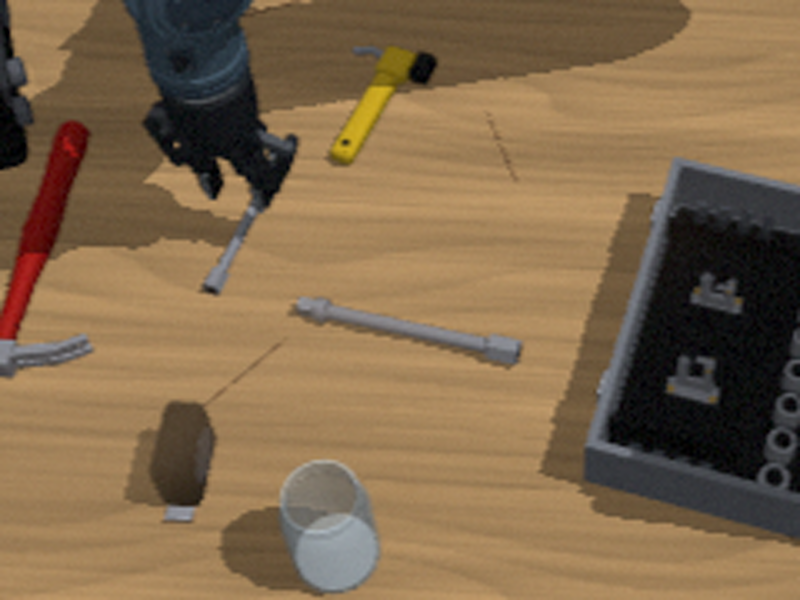

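The fingers straddle the small bar. I'll go down and grip.

Emit:
arm_command:
  series:
    - [0.002,-0.001,0.02,0,0,0,0.04]
    - [0.002,-0.001,0.035,0,0,0,0.04]
    - [0.002,-0.001,0.044,0,0,0,0.04]
    - [0.002,-0.001,0.044,0,0,0,0.02]
    - [0.002,-0.001,0.044,0,0,0,0.0]

```text
time_s: 1.65
eef_pos: [0.4627, -0.347, 0.0772]
eef_rot: [0.0, 0.993, -0.122, 0.0]
wrist_force: [-0.1, -0.2, -0.2]
opening: 0.137
```

Emit:
arm_command:
  series:
    - [0,0,0,0,0,0,0.0]
    - [0,0,0,0,0,0,0.0]
    - [0,0,0,0,0,0,0.0]
    - [0,0,-0.005,0,0,0,0.0]
    - [0,0,-0.02,0,0,0,0.0]

```text
time_s: 2.15
eef_pos: [0.4621, -0.3456, 0.0962]
eef_rot: [-0.001, 0.993, -0.122, -0.001]
wrist_force: [-0.3, -0.2, -2.3]
opening: 0.079
```

```bash
python3 go.py c 0 -32 200
```

```text
t 2.15 eef [ 0.4621 -0.3456  0.0962] F [-0.3 -0.2 -2.3] M [ 0.04  0.02 -0.  ] open 0.079
target [0.5629 0.0748 0.2   ] shift mm [  -4.1 -432.5 -103. ] rotvec deg [-0.11  0.15 -1.15]
case-frame TCP mm [  -4.8 -464.3   96.2]
```

Emit:
arm_command:
  series:
    - [0,-0.02,-0.03,0,0,0,0.0]
    - [0,-0.05,-0.06,0,0,0,0.0]
    - [0,-0.08,-0.09,0,0,-0.5,0.0]
    - [0,-0.11,-0.104,0,0,-1,0.0]
    - [0,-0.11,-0.104,0,0,-1.1,0.0]

```text
time_s: 2.65
eef_pos: [0.4913, -0.2375, 0.2049]
eef_rot: [0.001, 0.994, -0.11, 0.003]
wrist_force: [0.8, -0.5, -0.4]
opening: 0.08
```

```bash
python3 - <<'E'
from h import *
p,d,m=cam("scene"); q,_,_=cam("top"); save("held",np.hstack([cv2.resize(p[60:240,120:300],(400,400),interpolation=cv2.INTER_CUBIC),cv2.resize(q[130:290,280:440],(400,400),interpolation=cv2.INTER_CUBIC)]))
E
python3 go.py c 0 -32 200
```

```text
t 2.75 eef [ 0.4899 -0.2395  0.2023] F [ 0.8 -0.1 -0.8] M [-0.01 -0.01 -0.02] open 0.084
target [0.5629 0.0748 0.2   ] shift mm [   1.5 -322.7    1.9] rotvec deg [ 0.07 -0.11  0.05]
case-frame TCP mm [  -1.3 -354.7  202.3]
```

View pics/held.png

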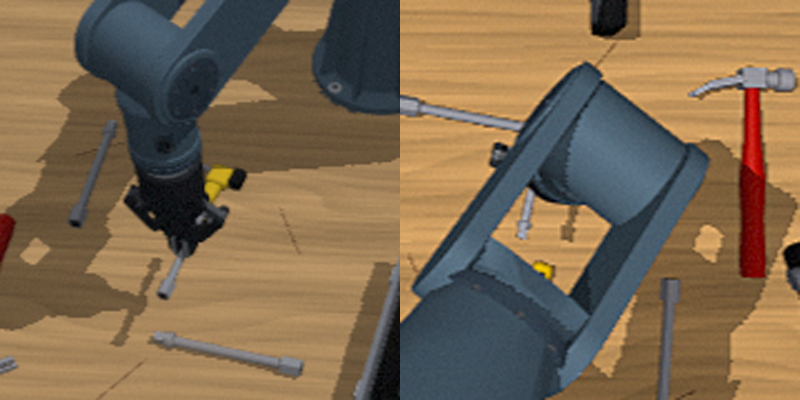

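The bar is held at about its middle, with the hex end toward +x. Moving over the clips.

Emit:
arm_command:
  series:
    - [0,-0.03,0,0,0,0,0.0]
    - [0,-0.07,0,0,0,0,0.0]
    - [0,-0.11,0,0,0,0,0.0]
    - [0,-0.15,0,0,0,0,0.0]
    - [0.0,-0.19,0,0,0,0,0.0]

```text
time_s: 3.25
eef_pos: [0.5317, -0.0543, 0.2003]
eef_rot: [0.0, 0.994, -0.113, -0.001]
wrist_force: [-0.1, 0.5, -0.4]
opening: 0.082
```

Emit:
arm_command:
  series:
    - [0,-0.03,0,0,0,0,0.0]
    - [0,-0.07,0,0,0,0,0.0]
    - [0.001,-0.11,0.01,0,0,0,0.0]
    - [0.0015,-0.1327,0.03,0,0,0,0.0]
    - [0.0015,-0.1327,0.042,0,0,0,0.0]

```text
time_s: 3.75
eef_pos: [0.5626, 0.0761, 0.157]
eef_rot: [-0.0, 0.994, -0.111, -0.001]
wrist_force: [-0.2, 0.2, -0.9]
opening: 0.083
```

```bash
python3 go.py c 0 -32 150; python3 - <<'E'
from h import *
from go import C,YAW
ims=[]
for n in("scene","top"):
    p,d,m=cam(n); np.savez(n+"1.npz",p=p,d=d); Q=toCase(pts(d,m),C,YAW)
    w=(d>0)&(abs(Q[...,0])<.095)&(abs(Q[...,1]+.032)<.03)&(Q[...,2]>.06)&(Q[...,2]<.125)
    W=Q[w]; 
    for lo in np.arange(-90,90,10):
        B=W[(W[:,0]*1000>=lo)&(W[:,0]*1000<lo+10)]
        if len(B)>2: print(n,lo,len(B),(np.median(B,0)*1000).round(1),"zmax",(B[:,2].max()*1000).round(1))
    u=slice(120,300) if n=="scene" else slice(85,235); v=slice(260,440) if n=="scene" else slice(150,300)
    ims.append(cv2.resize(p[u,v],(400,400),interpolation=cv2.INTER_CUBIC))
save("over",np.hstack(ims))
E
```

```text
t 3.75 eef [0.5626 0.0761 0.157 ] F [-0.2  0.2 -0.9] M [-0.03  0.03  0.02] open 0.083
target [0.5629 0.0748 0.15  ] shift mm [0.6 1.2 7. ] rotvec deg [-0.01  0.13  0.07]
case-frame TCP mm [ -0.5 -30.8 157. ]
scene -40 4 [-32.7 -32.2  91.5] zmax 93.9
scene -30 6 [-26.  -32.1  92.3] zmax 94.5
scene -20 8 [-13.6 -31.9  92.5] zmax 120.2
scene -10 12 [ -6.4 -33.7  93.1] zmax 123.2
scene 0 60 [  6.6 -34.7 105.3] zmax 123.9
scene 10 29 [ 11.4 -28.   94.6] zmax 123.3
scene 20 13 [ 25.  -31.6  91.7] zmax 94.7
scene 30 12 [ 36.2 -30.9  90.8] zmax 94.9
scene 40 9 [ 46.1 -31.2  92.3] zmax 93.9
scene 50 18 [ 56.1 -31.9  93.9] zmax 97.6
scene 60 24 [ 65.3 -31.1  92.7] zmax 96.7
scene 70 19 [ 71.8 -30.8  89.1] zmax 97.3
top -80 3 [-74.4 -28.8  92.4] zmax 94.9
top -70 4 [-64.3 -27.1  93.7] zmax 95.7
```

View pics/over.png

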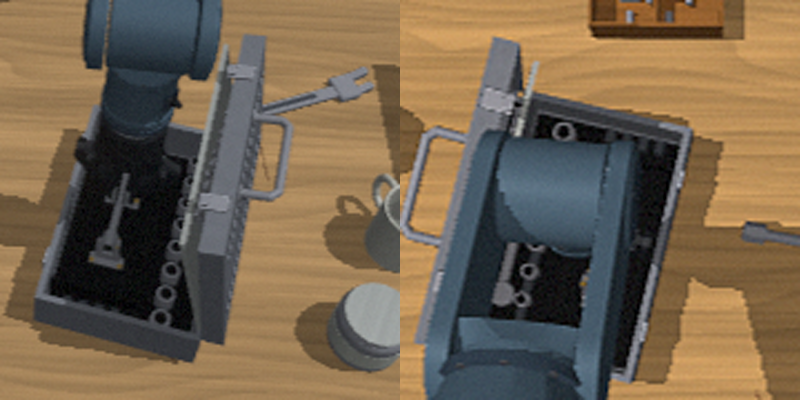

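The bar is level, its axis is about 68 mm below the TCP, and it lines up with the clips. Next I correct y by 1.2 mm and go down into the flares.

Emit:
arm_command:
  series:
    - [0.0005,0.0012,0.007,0,0,0,0.0]
    - [0.0005,0.0012,0.015,0,0,0,0.0]
    - [0.0005,0.0012,0.024,0,0,0,0.0]
    - [0.0005,0.0012,0.033,0,0,0,0.0]
    - [0.0005,0.0012,0.038,0,0,0,0.0]

```text
time_s: 4.35
eef_pos: [0.5627, 0.0727, 0.1198]
eef_rot: [0.0, 0.994, -0.113, -0.001]
wrist_force: [-1.8, -1.3, 0.6]
opening: 0.084
```

```bash
python3 go.py c 0 -32 94
```

```text
t 4.35 eef [0.5627 0.0727 0.1198] F [-1.8 -1.3  0.6] M [-0.23  0.21  0.02] open 0.084
target [0.5629 0.0748 0.094 ] shift mm [-0.3 -2.1 25.8] rotvec deg [ 0.02  0.07 -0.09]
case-frame TCP mm [  0.3 -34.1 119.8]
```

Emit:
arm_command:
  series:
    - [0,-0.0015,0.0,0,0,0,0.0]
    - [0,-0.0015,0.002,0,0,0,0.0]
    - [0,-0.0015,0.004,0,0,0,0.0]
    - [0,-0.0015,0.006,0,0,0,0.0]
    - [0,-0.0015,0.006,0,0,0,0.0]

```text
time_s: 4.85
eef_pos: [0.564, 0.0745, 0.1152]
eef_rot: [0.0, 0.994, -0.112, 0.001]
wrist_force: [-0.0, -1.7, 3.1]
opening: 0.081
```

```bash
python3 go.py c 0 -32 94
```

```text
t 4.85 eef [0.564  0.0745 0.1152] F [-0.  -1.7  3.1] M [-0.16  0.08 -0.01] open 0.081
target [0.5629 0.0748 0.094 ] shift mm [-1.2 -0.  21.2] rotvec deg [-0.   -0.08 -0.04]
case-frame TCP mm [  1.1 -32.  115.2]
```

Emit:
arm_command:
  series:
    - [0,0,0.003,0,0,0,0.0]
    - [0,0,0.006,0,0,0,0.0]
    - [0,0,0.009,0,0,0,0.0]
    - [0,0,0.012,0,0,0,0.0]
    - [0,0,0.014,0,0,0,0.0]

```text
time_s: 5.35
eef_pos: [0.5627, 0.0747, 0.0997]
eef_rot: [-0.0, 0.994, -0.112, -0.001]
wrist_force: [-0.1, -0.4, -1.9]
opening: 0.08
```

```bash
python3 go.py c 0 -32 94
```

```text
t 5.35 eef [0.5627 0.0747 0.0997] F [-0.1 -0.4 -1.9] M [-0.01 -0.01 -0.06] open 0.08
target [0.5629 0.0748 0.094 ] shift mm [ 0.2 -0.1  5.7] rotvec deg [-0.01  0.12 -0.07]
case-frame TCP mm [ -0.2 -32.1  99.7]
```

Emit:
arm_command:
  series:
    - [0,0,0.002,0,0,0,0.0]
    - [0,0,0.004,0,0,0,0.0]
    - [0,0,0.006,0,0,0,0.0]
    - [0,0,0.0075,0,0,0,0.0]
    - [0,0,0.008,0,0,0,0.0]

```text
time_s: 5.85
eef_pos: [0.5635, 0.0749, 0.0948]
eef_rot: [-0.0, 0.994, -0.112, -0.0]
wrist_force: [-11.0, 0.0, 21.2]
opening: 0.084
```

```bash
python3 go.py c 0 -32 94
```

```text
t 5.85 eef [0.5635 0.0749 0.0948] F [-11.    0.   21.2] M [0.09 1.75 0.  ] open 0.084
target [0.5629 0.0748 0.094 ] shift mm [-0.6  0.2  0.8] rotvec deg [ 0.    0.05 -0.03]
case-frame TCP mm [  0.6 -31.8  94.8]
```

Firm contact at 94.8 mm, which is the seat. Releasing and backing up to look.

Emit:
arm_command:
  series:
    - [0,0,-0.001,0,0,0,0.01]
    - [0,0,-0.002,0,0,0,0.03]
    - [0,0,-0.003,0,0,0,0.035]
    - [0,0,-0.003,0,0,0,0.035]
    - [0,0,-0.01,0,0,0,0.035]

```text
time_s: 6.35
eef_pos: [0.5627, 0.0746, 0.1021]
eef_rot: [0.0, 0.994, -0.112, -0.001]
wrist_force: [-0.3, 0.5, -0.0]
opening: 0.407
```

Emit:
arm_command:
  series:
    - [0,0,-0.04,0,0,0,0.035]
    - [0,0,-0.09,0,0,0,0.035]
    - [-0.02,0.02,-0.13,0,0,0,0.035]
    - [-0.05,0.06,-0.15,0,0,0,0.035]
    - [-0.09,0.1,-0.15,0,0,0,0.035]

```text
time_s: 6.85
eef_pos: [0.4632, 0.0015, 0.2567]
eef_rot: [0.001, 0.994, -0.112, 0.004]
wrist_force: [0.2, -1.3, 0.1]
opening: 0.413
```

```bash
python3 go.py c -160 130 330; python3 - <<'E'
from h import *
from go import C,YAW
ims=[]
for n in("scene","top"):
    p,d,m=cam(n); np.savez(n+"2.npz",p=p,d=d); Q=toCase(pts(d,m),C,YAW)
    w=(d>0)&(abs(Q[...,0])<.095)&(abs(Q[...,1]+.032)<.025)&(Q[...,2]>.018)&(Q[...,2]<.06)
    W=Q[w]
    for lo in np.arange(-90,90,10):
        B=W[(W[:,0]*1000>=lo)&(W[:,0]*1000<lo+10)]
        if len(B)>2: print(n,lo,len(B),(np.median(B,0)*1000).round(1),"zmax",(B[:,2].max()*1000).round(1))
    u=slice(130,280) if n=="scene" else slice(105,225); v=slice(265,415) if n=="scene" else slice(160,280)
    ims.append(cv2.resize(p[u,v],(400,400),interpolation=cv2.INTER_CUBIC))
im=np.hstack(ims); im=np.clip(im.astype(float)*1.5,0,255).astype(np.uint8); save("seated",im)
E
```

```text
t 6.85 eef [0.4632 0.0015 0.2567] F [ 0.2 -1.3  0.1] M [-0.04 -0.01  0.03] open 0.413
target [0.4429 0.2683 0.33  ] shift mm [ -78.4 -255.6  -74.1] rotvec deg [ 0.03 -0.45  0.03]
case-frame TCP mm [ -80.9 -125.6  256.7]
scene -80 7 [-73.4 -32.1  28.7] zmax 32.0
scene -70 8 [-62.2 -33.5  32.4] zmax 35.8
scene -60 16 [-57.7 -32.1  29.3] zmax 34.3
scene -50 43 [-42.6 -39.5  32.8] zmax 55.0
scene -40 15 [-36.  -31.3  42.5] zmax 50.8
scene -30 13 [-27.3 -33.4  28.1] zmax 33.6
scene -20 8 [-13.7 -31.6  30.2] zmax 33.6
scene -10 12 [ -4.3 -31.9  29.5] zmax 35.2
scene 0 9 [  4.9 -32.7  30.6] zmax 34.1
scene 10 12 [ 14.7 -32.   30.7] zmax 32.5
scene 20 5 [ 23.4 -33.8  31.1] zmax 33.3
scene 30 25 [ 35.9 -30.5  34.1] zmax 48.3
scene 40 53 [ 44.3 -32.2  31.1] zmax 56.5
scene 50 16 [ 56.2 -32.2  30.8] zmax 36.0
scene 60 21 [ 65.5 -32.9  31.1] zmax 38.3
scene 70 20 [ 73.  -31.2  28.1] zmax 37.7
top -10 8 [ -4.  -30.1  29.4] zmax 33.1
top 0 11 [  5.4 -31.1  31.1] zmax 34.2
top 10 10 [ 15.7 -31.2  31.2] zmax 34.4
top 20 9 [ 25.  -31.1  31.3] zmax 35.1
top 30 20 [ 35.9 -27.9  45.3] zmax 50.8
top 40 25 [ 43.  -33.2  34.7] zmax 55.5
top 50 15 [ 54.6 -32.4  34.5] zmax 37.6
top 60 20 [ 64.4 -30.8  34.2] zmax 36.9
top 70 8 [ 72.5 -30.5  33.6] zmax 35.2
```

View pics/seated.png

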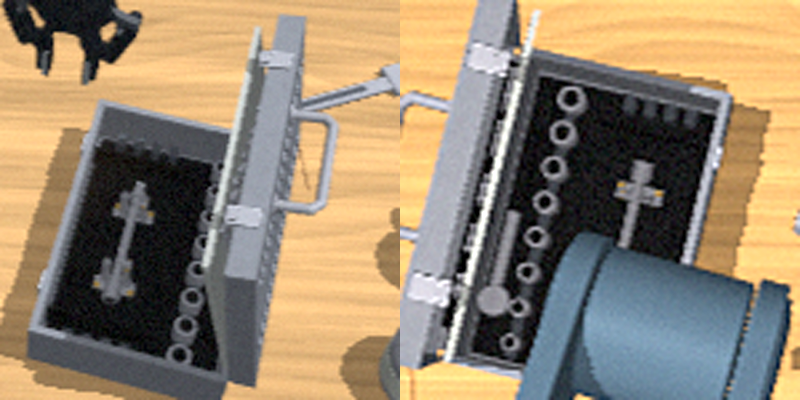

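The bar lies level at z≈26 mm with y within about 1 mm. There are points at jaw height across both slots, so both jaws are closed. Now to the handle, at about case (0, 134.5, 243).

Emit:
arm_command:
  series:
    - [0.01,0,-0.045,0,0,0,0.028]
    - [0.025,-0.02,-0.09,0,0,0,0.028]
    - [0.04,-0.05,-0.125,0,0,0,0.028]
    - [0.06,-0.09,-0.143,0,0,0,0.028]
    - [0.08,-0.13,-0.143,0,0,0,0.028]

```text
time_s: 7.45
eef_pos: [0.5712, 0.1128, 0.4006]
eef_rot: [-0.0, 0.994, -0.113, 0.004]
wrist_force: [0.5, -1.3, -0.2]
opening: 0.326
```

Emit:
arm_command:
  series:
    - [0,-0.03,0,0,0,0,0.028]
    - [0,-0.07,0,0,0,0,0.028]
    - [0,-0.11,0,0,0,0,0.028]
    - [0,-0.13,0,0,0,0,0.028]
    - [0,-0.13,0,0,0,0,0.028]

```text
time_s: 7.95
eef_pos: [0.5979, 0.2412, 0.3951]
eef_rot: [-0.0, 0.994, -0.111, -0.0]
wrist_force: [0.2, 0.4, -0.1]
opening: 0.332
```

```bash
python3 go.py c 0 134.5 303; python3 - <<'E'
from h import *
from go import C,YAW
p,d,m=cam("scene"); Q=toCase(pts(d,m),C,YAW)
H=Q[(d>0)&(abs(Q[...,0])<.035)&(Q[...,1]>.115)&(Q[...,1]<.16)&(Q[...,2]>.22)&(Q[...,2]<.27)]
print(len(H),(np.median(H,0)*1000).round(1))
save("abovehandle",cv2.resize(p[60:280,280:500],(600,600),interpolation=cv2.INTER_CUBIC))
E
```

```text
t 7.95 eef [0.5979 0.2412 0.3951] F [ 0.2  0.4 -0.1] M [-0.05 -0.04  0.  ] open 0.332
target [0.5999 0.2371 0.303 ] shift mm [ 2.9  3.6 92.1] rotvec deg [-0.03  0.05  0.15]
case-frame TCP mm [ -2.8 138.  395.1]
100 [  1.  133.9 246.5]
```

View pics/abovehandle.png

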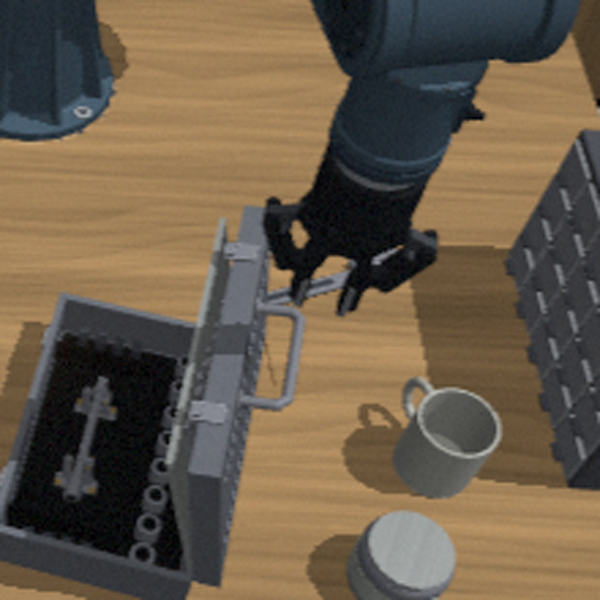

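The knuckles bulge widely and would sit close to the lid edge. So I'll tilt the tool 30° and come in from outside the lid.

Emit:
arm_command:
  series:
    - [0,-0.015,0,-8,0,0,0.028]
    - [0.001,-0.03,0.005,-16,0,0,0.028]
    - [0.002,-0.05,0.01,-24,0,0,0.028]
    - [0.002,-0.072,0.02,-30,0,0,0.028]
    - [0.002,-0.072,0.02,-30,0,0,0.028]

```text
time_s: 8.5
eef_pos: [0.6153, 0.3103, 0.3687]
eef_rot: [0.26, 0.959, -0.106, -0.033]
wrist_force: [-0.9, 0.5, -1.8]
opening: 0.328
```

```bash
cat > gt.py <<'E'
# grip target: gt.py <lid angle> <tilt deg> <distance TCP->bar mm>
import sys; from h import *; from go import C,YAW,case2world
th,ti,L=map(float,sys.argv[1:4]); ti=np.radians(ti)
g=np.array([0,100-170*np.cos(th)+66*np.sin(th),64+170*np.sin(th)+66*np.cos(th)])/1000
T=R.from_euler("z",YAW)*R.from_euler("x",np.pi)*R.from_euler("x",-ti)
t=case2world(g)-T.apply([0,0,L/1000])
s=ctrl.get_obs(); r=rot(s["eef_rot"]); e=np.array(s["eef_pos"])
print("t",s["time_s"],"F",s["wrist_force"].round(1),"M",s["torque"].round(2),"open",round(s["opening"],3))
print("g",(g*1000).round(1),"shift mm",(r.inv().apply(t-e)*1000).round(1),"rotvec",np.degrees((r.inv()*T).as_rotvec()).round(2))
b=toCase(e+r.apply([0,0,L/1000]),C,YAW)*1000; y,z=b[1]-100,b[2]-64
print("grip case mm",b.round(1),"radius",np.hypot(y,z).round(1),"lid angle est",(np.arctan2(z,-y)-np.arctan2(66,170)).round(3))
E
python3 gt.py 1.39 30 60
```

```text
t 8.5 F [-0.9  0.5 -1.8] M [ 0.25 -0.08 -0.04] open 0.328
g [  0.  134.4 243.1] shift mm [ 1.8  1.5 86.3] rotvec [0.42 0.35 0.35]
grip case mm [ -1.6 178.9 317. ] radius 265.0 lid angle est 1.503
```

Emit:
arm_command:
  series:
    - [0.001,0.0015,0.02,0,0,0,0.028]
    - [0.002,0.0015,0.045,0,0,0,0.028]
    - [0.002,0.0015,0.065,0,0,0,0.028]
    - [0.002,0.0015,0.08,0,0,0,0.028]
    - [0.002,0.0015,0.085,0,0,0,0.028]

```text
time_s: 9.0
eef_pos: [0.6079, 0.2622, 0.3022]
eef_rot: [0.257, 0.96, -0.11, -0.03]
wrist_force: [-0.1, -0.6, 1.4]
opening: 0.323
```

```bash
python3 gt.py 1.39 30 60;python3 - <<'E'
from h import *
p,d,m=cam("scene"); save("athandle",cv2.resize(p[80:260,300:480],(600,600),interpolation=cv2.INTER_CUBIC))
E
```

```text
t 9.0 F [-0.1 -0.6  1.4] M [ 0.22 -0.11 -0.05] open 0.323
g [  0.  134.4 243.1] shift mm [-2.2 -6.7  4.3] rotvec [ 0.01  0.18 -0.14]
grip case mm [  2.1 130.7 250.2] radius 188.7 lid angle est 1.364
```

View pics/athandle.png

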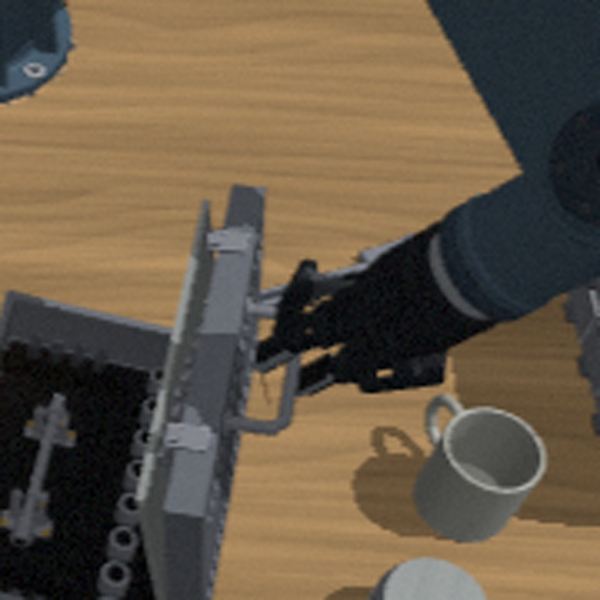

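Emit:
arm_command:
  series:
    - [0,0,0,0,0,0,0.028]
    - [-0.001,-0.003,0.001,0,0,0,0.028]
    - [-0.001,-0.005,0.002,0,0,0,0.028]
    - [-0.001,-0.005,0.002,0,0,0,0.028]
    - [-0.001,-0.005,0.002,0,0,0,0.028]

```text
time_s: 9.55
eef_pos: [0.6079, 0.2686, 0.2986]
eef_rot: [0.257, 0.96, -0.108, -0.029]
wrist_force: [0.2, 0.4, -0.2]
opening: 0.328
```

```bash
python3 gt.py 1.39 30 60
```

```text
t 9.55 F [ 0.2  0.4 -0.2] M [ 0.24 -0.1   0.05] open 0.328
g [  0.  134.4 243.1] shift mm [-0.8  0.5  4.4] rotvec [-0.    0.01 -0.02]
grip case mm [  0.8 137.  246.6] radius 186.3 lid angle est 1.4
```

Emit:
arm_command:
  series:
    - [0,0,0.002,0,0,0,0.028]
    - [0,0,0.004,0,0,0,0.02]
    - [0,0,0.004,0,0,0,0.0]
    - [0,0,0.004,0,0,0,0.0]
    - [0,0,0.004,0,0,0,0.0]

```text
time_s: 10.05
eef_pos: [0.6074, 0.2662, 0.2947]
eef_rot: [0.257, 0.96, -0.108, -0.029]
wrist_force: [-0.1, -0.3, -1.9]
opening: 0.088
```

Emit:
arm_command:
  series:
    - [0,0,0,0,0,0,0.0]
    - [0,0,0,0,0,0,0.0]
    - [0,0,0,0,0,0,0.0]
    - [0,0,0,0,0,0,0.0]
    - [0,0,0,0,0,0,0.0]

```text
time_s: 10.55
eef_pos: [0.6074, 0.2663, 0.2947]
eef_rot: [0.257, 0.96, -0.108, -0.029]
wrist_force: [-1.1, 0.3, -4.2]
opening: 0.092
```

```bash
for a in 1.39 1.2 1.0 .8 .6; do python3 gt.py $a 30 60; done
```

```text
t 10.55 F [-1.1  0.3 -4.2] M [ 0.4  -0.09 -0.03] open 0.092
g [  0.  134.4 243.1] shift mm [-0.8  0.4 -0.2] rotvec [ 0.01  0.06 -0.03]
grip case mm [  0.8 134.6 242.8] radius 182.1 lid angle est 1.392
t 10.55 F [-1.1  0.3 -4.2] M [ 0.4  -0.09 -0.03] open 0.092
g [  0.   99.9 246.4] shift mm [-0.8 31.8 14.2] rotvec [ 0.01  0.06 -0.03]
grip case mm [  0.8 134.6 242.8] radius 182.1 lid angle est 1.392
t 10.55 F [-1.1  0.3 -4.2] M [ 0.4  -0.09 -0.03] open 0.092
g [  0.   63.7 242.7] shift mm [-0.8 61.4 35.5] rotvec [ 0.01  0.06 -0.03]
grip case mm [  0.8 134.6 242.8] radius 182.1 lid angle est 1.392
t 10.55 F [-1.1  0.3 -4.2] M [ 0.4  -0.09 -0.03] open 0.092
g [  0.   28.9 231.9] shift mm [-0.7 86.1 62.2] rotvec [ 0.01  0.06 -0.03]
grip case mm [  0.8 134.6 242.8] radius 182.1 lid angle est 1.392
t 10.55 F [-1.1  0.3 -4.2] M [ 0.4  -0.09 -0.03] open 0.092
g [  0.   -3.  214.5] shift mm [ -0.7 105.   93.3] rotvec [ 0.01  0.06 -0.03]
grip case mm [  0.8 134.6 242.8] radius 182.1 lid angle est 1.392
```

The grip is solid, and the measured radius of 182.1 mm matches the arc. Starting to lower slowly.

Emit:
arm_command:
  series:
    - [0,0.0065,0.0021,0,0,0,0.0]
    - [0,0.0129,0.0047,0,0,0,0.0]
    - [0,0.0193,0.0076,0,0,0,0.0]
    - [0,0.0254,0.0109,0,0,0,0.0]
    - [0,0.0314,0.0144,0,0,0,0.0]

```text
time_s: 11.05
eef_pos: [0.5997, 0.2328, 0.2985]
eef_rot: [0.256, 0.96, -0.108, -0.029]
wrist_force: [1.4, 5.6, -5.6]
opening: 0.086
```

```bash
cat > arc.py <<'E'
# arc.py <tilt> <L> a1..a5 : rows from the pose commanded last (assumed: lid angle a0, tilt0 = argv)
import sys; from h import *
a=list(map(float,sys.argv[1:])); a0,t0=a[0],a[1]; L=.060
def tcp(th,ti):
    ti=np.radians(ti); g=np.array([0,.1-.17*np.cos(th)+.066*np.sin(th),.064+.17*np.sin(th)+.066*np.cos(th)])
    r=R.from_euler("x",np.pi-ti); return g-r.apply([0,0,L]),r
p0,r0=tcp(a0,t0)
for th,ti in zip(a[2::2],a[3::2]):
    p,r=tcp(th,ti); print(th,(r0.inv().apply(p-p0)*1000).round(1),np.degrees((r0.inv()*r).as_rotvec()).round(1))
E
python3 gt.py 1.2 30 60; python3 arc.py 1.2 30 1.14 30 1.08 30 1.02 30 .96 30 .9 30;  python3 arc.py .9 30 .84 30 .78 30 .72 30 .66 30 .6 30
```

```text
t 11.05 F [ 1.4  5.6 -5.6] M [ 1.79 -0.41  0.02] open 0.086
g [  0.   99.9 246.4] shift mm [-0.8  0.2  0.3] rotvec [-0.1   0.   -0.03]
grip case mm [  0.8 100.3 246.5] radius 182.5 lid angle est 1.202
1.14 [0.  9.3 5.8] [0. 0. 0.]
1.08 [ 0.  18.2 12.1] [0. 0. 0.]
1.02 [ 0.  26.8 18.9] [0. 0. 0.]
0.96 [ 0.  34.9 26.2] [0. 0. 0.]
0.9 [ 0.  42.6 34. ] [0. 0. 0.]
0.84 [0.  7.2 8.2] [0. 0. 0.]
0.78 [ 0.  13.9 16.9] [0. 0. 0.]
0.72 [ 0. 20. 26.] [0. 0. 0.]
0.66 [ 0.  25.6 35.4] [0. 0. 0.]
0.6 [ 0.  30.6 45.1] [0. 0. 0.]
```

Tracking well, with about 5.6 N along the swing, as expected. I'll go on.

Emit:
arm_command:
  series:
    - [0,0.0093,0.0058,0,0,0,0.0]
    - [0,0.0182,0.0121,0,0,0,0.0]
    - [0,0.0268,0.0189,0,0,0,0.0]
    - [0,0.0349,0.0262,0,0,0,0.0]
    - [0,0.0426,0.034,0,0,0,0.0]

```text
time_s: 11.55
eef_pos: [0.5877, 0.1801, 0.2914]
eef_rot: [0.257, 0.96, -0.109, -0.028]
wrist_force: [0.3, 5.3, -2.7]
opening: 0.084
```

```bash
python3 gt.py .9 30 60;  python3 arc.py .6 30 .54 30 .48 30 .42 30 .36 30 .3 30; python3 arc.py .3 30 .25 30 .2 30 .15 30 .11 30 .08 30
```

```text
t 11.55 F [ 0.3  5.3 -2.7] M [ 1.51 -0.18 -0.03] open 0.084
g [  0.   46.  238.2] shift mm [-0.7 -0.5  1.2] rotvec [-0.08 -0.04 -0.08]
grip case mm [  0.8  46.2 239.4] radius 183.5 lid angle est 0.903
0.54 [ 0.   4.4 10. ] [0. 0. 0.]
0.48 [ 0.   8.2 20.3] [0. 0. 0.]
0.42 [ 0.  11.4 30.7] [0. 0. 0.]
0.36 [ 0.  14.  41.4] [0. 0. 0.]
0.3 [ 0.  15.9 52.1] [0. 0. 0.]
0.25 [0.  1.1 9. ] [0. 0. 0.]
0.2 [ 0.   1.8 18.1] [0. 0. 0.]
0.15 [ 0.   2.  27.3] [0. 0. 0.]
0.11 [ 0.   1.8 34.6] [0. 0. 0.]
0.08 [ 0.   1.5 40. ] [0. 0. 0.]
```

Emit:
arm_command:
  series:
    - [0,0.0072,0.0082,0,0,0,0.0]
    - [0,0.0139,0.0169,0,0,0,0.0]
    - [0,0.02,0.026,0,0,0,0.0]
    - [0,0.0256,0.0354,0,0,0,0.0]
    - [0,0.0306,0.0451,0,0,0,0.0]

```text
time_s: 12.05
eef_pos: [0.5767, 0.1316, 0.2672]
eef_rot: [0.257, 0.96, -0.109, -0.029]
wrist_force: [-2.1, 3.1, 2.3]
opening: 0.086
```

```bash
python3 gt.py .6 30 60
```

```text
t 12.05 F [-2.1  3.1  2.3] M [ 0.63  0.15 -0.17] open 0.086
g [  0.   -3.  214.5] shift mm [-0.9 -0.8  0.4] rotvec [ 0.01 -0.02 -0.1 ]
grip case mm [  0.9  -3.5 215.2] radius 183.3 lid angle est 0.6
```

Emit:
arm_command:
  series:
    - [0,0.0042,0.0101,0,0,0,0.0]
    - [0,0.0079,0.0204,0,0,0,0.0]
    - [0,0.0109,0.031,0,0,0,0.0]
    - [0,0.0134,0.0417,0,0,0,0.0]
    - [0,0.0153,0.0524,0,0,0,0.0]

```text
time_s: 12.55
eef_pos: [0.5679, 0.0926, 0.2284]
eef_rot: [0.258, 0.96, -0.109, -0.029]
wrist_force: [-2.1, -0.7, 4.5]
opening: 0.089
```

Emit:
arm_command:
  series:
    - [0,0.001,0.009,0,0,0,0.0]
    - [0,0.0016,0.0181,0,0,0,0.0]
    - [0,0.0018,0.0273,0,0,0,0.0]
    - [0,0.0017,0.0346,0,0,0,0.0]
    - [0,0.0014,0.04,0,0,0,0.0]

```text
time_s: 13.05
eef_pos: [0.5631, 0.0721, 0.1941]
eef_rot: [0.258, 0.96, -0.109, -0.029]
wrist_force: [-2.5, -3.7, 4.0]
opening: 0.085
```

```bash
python3 gt.py .08 30 60; python3 gt.py .0 30 60;  python3 arc.py .08 30 .06 30 .045 30 .03 30 .015 30 .0 30
```

```text
t 13.05 F [-2.5 -3.7  4. ] M [-0.49  0.33 -0.12] open 0.085
g [  0.  -64.2 143.4] shift mm [-0.9  0.3 -1.3] rotvec [ 0.1   0.06 -0.06]
grip case mm [  0.8 -64.7 142.2] radius 182.3 lid angle est 0.073
t 13.05 F [-2.5 -3.7  4. ] M [-0.49  0.33 -0.12] open 0.085
g [  0. -70. 130.] shift mm [-0.8 -1.4 13.2] rotvec [ 0.1   0.06 -0.06]
grip case mm [  0.8 -64.7 142.2] radius 182.3 lid angle est 0.073
0.06 [ 0.  -0.3  3.6] [0. 0. 0.]
0.045 [ 0.  -0.6  6.4] [0. 0. 0.]
0.03 [ 0.  -0.9  9.1] [0. 0. 0.]
0.015 [ 0.  -1.3 11.8] [0. 0. 0.]
0.0 [ 0.  -1.6 14.5] [0. 0. 0.]
```

Emit:
arm_command:
  series:
    - [0,-0.0003,0.0036,0,0,0,0.0]
    - [0,-0.0006,0.0064,0,0,0,0.0]
    - [0,-0.0009,0.0091,0,0,0,0.0]
    - [0,-0.0013,0.0115,0,0,0,0.0]
    - [0,-0.0014,0.013,0,0,0,0.0]

```text
time_s: 13.55
eef_pos: [0.5621, 0.0673, 0.1828]
eef_rot: [0.258, 0.96, -0.109, -0.029]
wrist_force: [-4.7, -1.0, 11.2]
opening: 0.088
```

```bash
python3 gt.py .0 30 60
```

```text
t 13.55 F [-4.7 -1.  11.2] M [-0.56  0.68 -0.3 ] open 0.088
g [  0. -70. 130.] shift mm [-0.9  0.1  1. ] rotvec [ 0.09  0.04 -0.06]
grip case mm [  0.8 -69.6 130.8] radius 182.3 lid angle est 0.005
```

Emit:
arm_command:
  series:
    - [0,-0.0002,0.002,0,0,0,0.0]
    - [0,-0.0002,0.003,0,0,0,0.0]
    - [0,-0.0002,0.003,0,0,0,0.0]
    - [0,-0.0002,0.003,0,0,0,0.0]
    - [0,-0.0002,0.003,0,0,0,0.0]

```text
time_s: 14.05
eef_pos: [0.562, 0.0672, 0.1824]
eef_rot: [0.258, 0.96, -0.109, -0.029]
wrist_force: [-8.4, 3.1, 19.0]
opening: 0.087
```

```bash
python3 gt.py .0 30 60;  python3 arc.py 0 30 .03 30 .07 30 .11 30 .15 30 .2 30; python3 arc.py .2 30 .26 30 .32 30 .38 30 .44 30 .5 30; python3 arc.py .5 30 .56 30 .62 30 .68 30 .74 30 .8 30; python3 arc.py .8 30 .86 30 .92 30 .97 30 1.01 30 1.03 30
```

```text
t 14.05 F [-8.4  3.1 19. ] M [-0.71  1.41 -0.74] open 0.087
g [  0. -70. 130.] shift mm [-0.9  0.1  0.6] rotvec [ 0.06 -0.02 -0.11]
grip case mm [  0.9 -69.7 130.5] radius 182.3 lid angle est 0.003
0.03 [ 0.   0.8 -5.4] [0. 0. 0.]
0.07 [  0.    1.5 -12.7] [0. 0. 0.]
0.11 [  0.   2. -20.] [0. 0. 0.]
0.15 [  0.    2.1 -27.2] [0. 0. 0.]
0.2 [  0.    1.9 -36.4] [0. 0. 0.]
0.26 [  0.   -0.8 -10.9] [0. 0. 0.]
0.32 [  0.   -2.3 -21.7] [0. 0. 0.]
0.38 [  0.   -4.5 -32.5] [0. 0. 0.]
0.44 [  0.   -7.2 -43.1] [0. 0. 0.]
0.5 [  0.  -10.7 -53.5] [0. 0. 0.]
0.56 [  0.   -4.  -10.2] [0. 0. 0.]
0.62 [  0.   -8.7 -20.1] [0. 0. 0.]
0.68 [  0.  -13.9 -29.7] [0. 0. 0.]
0.74 [  0.  -19.6 -39. ] [0. 0. 0.]
0.8 [  0.  -26.  -47.9] [0. 0. 0.]
0.86 [ 0.  -6.9 -8.5] [0. 0. 0.]
0.92 [  0.  -14.2 -16.6] [0. 0. 0.]
0.97 [  0.  -20.7 -23. ] [0. 0. 0.]
1.01 [  0.  -26.1 -27.9] [0. 0. 0.]
1.03 [  0.  -28.9 -30.3] [0. 0. 0.]
```

It's on a hard stop: lid angle estimate 0.003, so lid and leaf are shut. Raising the lid alone.

Emit:
arm_command:
  series:
    - [0,0.0005,-0.006,0,0,0,0.0]
    - [0,0.0015,-0.0145,0,0,0,0.0]
    - [0,0.002,-0.0225,0,0,0,0.0]
    - [0,0.0021,-0.03,0,0,0,0.0]
    - [0,0.0019,-0.039,0,0,0,0.0]

```text
time_s: 14.55
eef_pos: [0.5656, 0.0829, 0.2143]
eef_rot: [0.259, 0.959, -0.108, -0.03]
wrist_force: [-0.7, -7.1, 0.3]
opening: 0.087
```

Emit:
arm_command:
  series:
    - [0,-0.0008,-0.0109,0,0,0,0.0]
    - [0,-0.0023,-0.0217,0,0,0,0.0]
    - [0,-0.0045,-0.0325,0,0,0,0.0]
    - [0,-0.0072,-0.0431,0,0,0,0.0]
    - [0,-0.0107,-0.0535,0,0,0,0.0]

```text
time_s: 15.05
eef_pos: [0.5737, 0.1182, 0.2558]
eef_rot: [0.259, 0.959, -0.109, -0.03]
wrist_force: [-3.3, -6.3, 4.2]
opening: 0.089
```

```bash
python3 gt.py .5 30 60
```

```text
t 15.05 F [-3.3 -6.3  4.2] M [-1.15  0.5  -0.11] open 0.089
g [  0.  -17.5 203.4] shift mm [-0.9 -0.   0.5] rotvec [ 0.2   0.09 -0.07]
grip case mm [  0.8 -17.5 204. ] radius 182.8 lid angle est 0.502
```

```bash
python3 - <<'E'
from h import *
p,d,m=cam("scene"); save("raise",np.clip(cv2.resize(p[90:300,240:450],(600,600),interpolation=cv2.INTER_CUBIC)*1.3,0,255).astype(np.uint8))
E
```

```text
(no output)
```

View pics/raise.png

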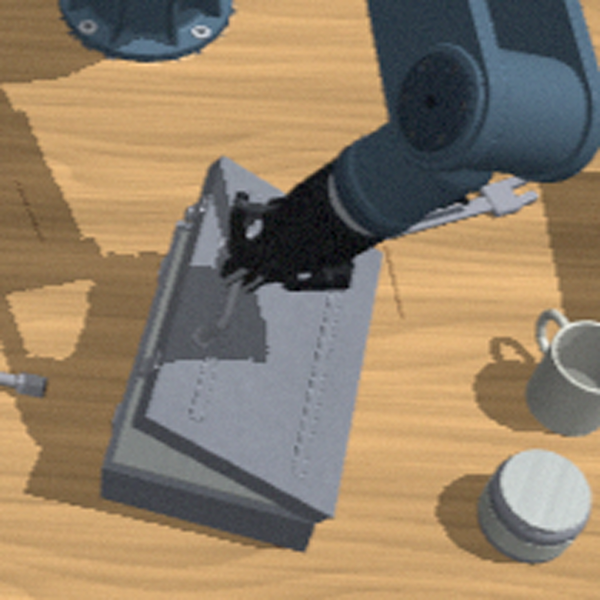

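The leaf lies shut (pale panel under the lid, around (200,470)) and the lid is rising alone. On to about 1.0 rad, then settle.

Emit:
arm_command:
  series:
    - [0,-0.004,-0.0102,0,0,0,0.0]
    - [0,-0.0087,-0.0201,0,0,0,0.0]
    - [0,-0.0139,-0.0297,0,0,0,0.0]
    - [0,-0.0196,-0.039,0,0,0,0.0]
    - [0,-0.026,-0.0479,0,0,0,0.0]

```text
time_s: 15.6
eef_pos: [0.5841, 0.1635, 0.2854]
eef_rot: [0.259, 0.959, -0.109, -0.029]
wrist_force: [-4.9, -6.1, 7.9]
opening: 0.089
```

Emit:
arm_command:
  series:
    - [0,-0.0069,-0.0085,0,0,0,0.0]
    - [0,-0.0142,-0.0166,0,0,0,0.0]
    - [0,-0.0207,-0.023,0,0,0,0.0]
    - [0,-0.0261,-0.0279,0,0,0,0.0]
    - [0,-0.0289,-0.0303,0,0,0,0.0]

```text
time_s: 16.1
eef_pos: [0.5932, 0.2035, 0.2985]
eef_rot: [0.259, 0.959, -0.109, -0.029]
wrist_force: [-6.8, -3.2, 14.8]
opening: 0.087
```

Emit:
arm_command:
  series:
    - [0,0,0,0,0,0,0.0]
    - [0,0,0,0,0,0,0.0]
    - [0,0,0,0,0,0,0.0]
    - [0,0,0,0,0,0,0.0]
    - [0,0,0,0,0,0,0.0]

```text
time_s: 16.6
eef_pos: [0.5931, 0.2034, 0.2986]
eef_rot: [0.258, 0.959, -0.109, -0.028]
wrist_force: [-6.8, -3.2, 14.7]
opening: 0.087
```

```bash
python3 gt.py 1.03 30 60;  python3 - <<'E'
from h import *
from go import C,YAW
ims=[]
for n in("scene","top"):
    p,d,m=cam(n); Q=toCase(pts(d,m),C,YAW)
    L=Q[(d>0)&(abs(Q[...,0])<.13)&(Q[...,1]>-.08)&(Q[...,1]<-.03)&(Q[...,2]>.03)&(Q[...,2]<.12)]; print(n,"leaf z mm",len(L),(np.percentile(L[:,2],[5,50,95])*1000).round(1))
    a,b=((90,240) if n=="scene" else (90,150)); ims.append(cv2.resize(p[a:a+(210 if n=="scene" else 150),b:b+(210 if n=="scene" else 150)],(400,400),interpolation=cv2.INTER_CUBIC))
save("end",np.hstack(ims))
E
```

```text
t 16.6 F [-6.8 -3.2 14.7] M [-1.35  1.2  -0.51] open 0.087
g [  0.   69.1 243.7] shift mm [-0.9 -0.5  3.1] rotvec [ 0.11 -0.03 -0.14]
grip case mm [  0.9  70.  246.7] radius 185.1 lid angle est 1.038
scene leaf z mm 1411 [59.5 63.4 69.4]
top leaf z mm 1392 [60.9 64.4 70.3]
```

View pics/end.png

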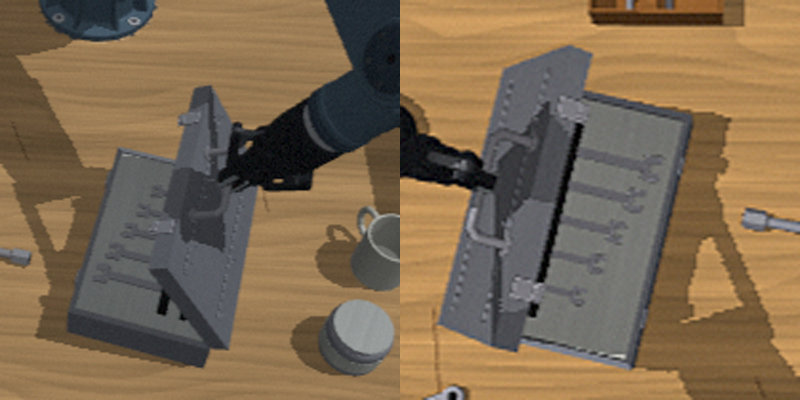

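```bash
python3 -c "
from bench import ctrl
print(ctrl.hand_in())"
```

```text
the job is handed in; nothing more can be done
None
```

The job is handed in at 16.7 s of the 72 s; no verdict came back.

- **Bar:** I picked the smallest bar (about 150 mm long) and pressed it past both jaws until it hit a firm stop at about 21 N. Afterwards the depth images showed it level, with its axis at about z 26 mm and within about 1 mm across. Points at jaw height over both slots indicated that both jaws were closed. I did not see the bar again once the leaf covered it.
- **Lid and leaf down:** I took the handle with the tool tilted 30° and lowered both at about 0.6 rad/s. They came to a hard stop with the lid estimated at 0.003 rad.
- **Lid raised alone:** The final pictures show the leaf flat in the case mouth, at about 64 mm, with the spanners exposed. The lid is gripped and still at about 1.04 rad.
- **Bystanders:** I saw no contact with any of them, but I did not measure their positions again.

**Off from expected:** at the end the grip point sat about 3 mm outside the ideal lid arc, and the wrist carried a steady load of about 17 N. The two camera views also disagreed by 1.5 mm on the case position, so I used their average.

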